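Hold the magnifier over the printed gear

ROBOT

A 6-joint arm with a two-finger parallel gripper is mounted at the origin on the work surface. World frame = base frame: x ahead of the robot, y to its left, z up, the work surface at z = 0. Lengths are in mm, angles in rad, forces in N, time in s.
With the tool pointing down it reaches from about 400 to 925 mm from the base axis. Payload 12.5 kg.
Tool frame: the origin (TCP) lies at the centre of the arm's flange, where the gripper is bolted on; the fingertips stand 190 mm ahead of it and the grasp point (between the pads) lies env.grip_point_offset ahead of it (env.grip_point_offset is the distance from the TCP to the grasp point, in mm); z points along the fingers, x is the direction in which the jaws open and shut, and the axes are right-handed (so a half turn about z gives the same grasp; the last joint's range is limited). The gripper opens to 95 mm and grips with 3 to 60 N. Pads are 20 mm wide; open, the fingers measure 119 mm over their backs; the gripper's body (75 mm by 180 mm) begins 59 mm behind the grasp point.
Start: joints at [-1.395, 0.491, 1.559, -0, 1.092, -0.106], TCP at [173.823, -600.342, 404.761] pointing down, gripper open.
Joint ranges: [-3.1, 3.1], [-0.84, 2.19], [0.05, 2.79], [-1.13, 4.28], [0.06, 2.93], [-2.69, 2.69]. Speed limits (rad/s): [2.22, 2.22, 2.79, 3.14, 3.14, 3.14].

INTERFACE

Orientations are given as [roll, pitch, yaw] about the fixed x, y, z axes, in that order (R = Rz(yaw) Ry(pitch) Rx(roll)).
In Python, from cell import state, read_camera, camera_model, job_done, env gives the robot as it stands.
- The arm moves only by the tool arm_command, never from a script. Its argument "steps" is a list of rows, each a list of 6 numbers: the shift along the tool's x, y, z in cm, then the turn, a rotation vector about the tool's x, y, z in degrees. In form: [[dx, dy, dz, rx, ry, rz], ...]. A call has 1 to 12 rows; each row is the pose to reach, as a shift and turn from the pose commanded when the call began, along the tool's axes at that moment; what a row does not reach only later rows make up. A row lasts 1/12 s, in which the tool goes at most 41.7 mm and 7.16 degrees, less where a joint would pass 70% of its speed; a pose out of reach is approached as far as the arm can. A call with a gripper value outside its range is refused whole. "jaw" is the finger opening in cm, from 0 to 9.51, set as the call begins (left out, the last holds). The fingers move at their own pace and stop on an object; the grip force is fixed at half the most. Time passes only in rows, so rows that repeat a pose let the fingers close. It gives the time, the measured TCP pose, the force and the opening at its end, in the units of the state.
- state(): the state, without advancing time (a new reading comes with each control period).
- read_camera(name): name is "scene" or "top"; returns the picture (400x640x3 uint8, red, green, blue); there is no depth.
- camera_model(name): a dict with "K" (3x3 intrinsics, pixels), "xyz" and "rotation" of the camera in the world. Camera axes: x right, y up, looking along -z (the intrinsics and any distortion apply to the point x, -y, -z); pixel columns grow to the right and rows downward; lengths in mm; the calibration is good to about 2 mm. A picture is of the moment at which its call begins. camera_model takes no time and is no camera call.
- job_done(): hands the job in, once; it reports no verdict.
The state is a dict: "t": time; "joints": joint angles; "qvel": joint speeds; "tau": joint torques, N m; "eef_pos": TCP position; "tcp_rot": TCP orientation; "ft_force": force on the tool from outside, world axes, zero at the start; "moment": the same for the moment, N m; "opening": opening from 0.0 (shut) to 1.0 (fully open).
Only numpy, scipy, OpenCV 4.12 (cv2) and the standard library are available. Lean on these libraries where they do the work, as an engineer would, in place of code of your own. Each camera call takes 0.05 s, during which the arm holds its last target. There are 200 camera calls.

TASK

Draw the hand magnifier out of the tool stand and hold it up for me over the printed gear on the print plate, so that I can inspect the teeth: lens level, centred over the gear so that all of it shows through the lens, about 10 cm above the plate. Leave the other tools in the stand and all the prints where they are, and finish with the magnifier still held there in the gripper, steady.

Things in the scene. Friction and masses are not known exactly. Their poses are not given: they have to be found in the camera images.
- magnifier_grip (a point): Hand magnifier (about 130 g), grip point: centre line of the handle, 85 mm from its foot. Handle: black bar 110 mm long, 20 wide (y), 14 thick (x); lower 50 mm in a socket, 60 mm bare above. Axes: z along the handle to the lens, x square to the lens glass, y across the handle in the lens plane. In the stand z leans 30 (+2 by play) degrees from vertical, lens end away from the robot, y level.
- lens (a point): Centre of the magnifier's round lens, 80 mm beyond magnifier_grip along z: clear glass 80 mm in diameter in a black rim 91 mm across and 9 mm thick; magnifier 210 mm long in all. Same axes as magnifier_grip: the lens is level when its x is vertical (either face up).
- handle_foot (a point): Foot end of the magnifier's handle, 85 mm from magnifier_grip along -z; same axes.
- magnifier: The whole hand magnifier (origin at the foot of the handle, same axes as magnifier_grip). Its handle is in one of the three sockets of the tool stand, lens up; which one varies.
- tool_stand: Grey printed tool stand, fixed to the desk: base 96 x 212 x 6 mm (18 mm ahead of to 78 mm behind the origin), a leaning bar 206 mm long with three sockets (y = -85, 0, +85 mm), each 16.5 x 22.5 mm hole 50 mm deep, 3 mm walls, leaning 30 degrees from vertical to its +x (away from the robot). Origin on the desk below the foot of the middle socket; a tool's foot sits 22 mm up. Tools slide out along their handles.
- scraper_grip (a point): Flat scraper for lifting prints: same black handle, with a steel blade 40 mm wide, 192 mm long overall, in another socket. The point is 85 mm up from the foot of its handle. Leave it there.
- driver_grip (a point): Screwdriver: same black handle, thin steel shaft 6 mm in diameter, 195 mm long overall, in the remaining socket. The point is 85 mm up from the foot of its handle. Leave it there.
- print_plate: Dark steel print plate lying on the desk, fixed: 170 x 170 x 3 mm with a 30 x 60 mm tab at its -x edge; origin at the centre of its underside. Three loose white prints stand on it, 80 mm or more apart; which is where varies.
- gear_center (a point): Centre of the white printed spur gear, lying flat on the plate: 36 mm over the teeth, rim 10 mm high with a hub 15 mm in diameter up to 16 mm; the point is on its axis 8 mm above its underside.
- bracket_center (a point): Middle of the white printed angle bracket, 36 x 24 mm and 32 mm high, on the plate (16 mm above its underside). Leave it there.
- vase_center (a point): Middle of the small white printed vase, 32 mm in diameter and 36 mm high, on the plate (18 mm above its underside). Leave it there.
Things that resemble listed ones, but are neither listed nor needed, are in the scene too. What is meant by the magnifier is not red, and is the smaller of those in its own colour.

How it is judged:
By the outcome, as a careful person would: the job done as asked, in the order asked, and still so for the second after the job is handed in, while the arm keeps its last pose, push and grip.
It also fails if it takes over 35 s, if anything falls off the work surface, if the arm or the gripper's body presses on something with over 40 N, if the wrist force passes 120 N, or if a joint passes its speed limit or range.

## Working session

There is one attempt and no reset: what is moved stays moved. The work goes in short steps, Python scripts to look and compute and a tool call to move; the robot and the scene stay as the last step left them, time stands still between calls to the robot, and variables do not carry over. Pictures are saved under pics/ and viewed, about 8 in all and at most 12, crops included, and the job is handed in when it is done.

Besides the shell and the picture viewer there is one more tool, called after ">>>" as name(argument=value, ...), one argument or row to a line, values as JSON. arm_command: Moves the arm, as the interface text tells. Its arguments: {"type":"object","properties":{"steps":{"type":"array"},"jaw":{"type":"number"}},"required":["steps"]}

```bash
ls; mkdir -p pics
python3 - <<'E'
from cell import *
import cv2
s=state();print(s, env.grip_point_offset)
for n in("scene","top"):
    m=camera_model(n);print(n,m)
    cv2.imwrite(f"pics/{n}0.png",read_camera(n)[:,:,::-1])
E
```

```text
pics
{'t': 0.0, 'joints': array([-1.39460668e+00,  4.91574887e-01,  1.55946384e+00, -1.30288415e-05,
        1.09170947e+00, -1.05623587e-01]), 'qvel': array([-5.07742387e-05, -1.61874474e-03, -1.99136955e-03,  6.45110210e-04,
        1.24854693e-03, -4.07980297e-05]), 'tau': array([ 2.81080072e-03, -6.12625694e+01, -2.58178765e+01,  6.94704219e-02,
        4.82255383e-02, -9.45014153e-05]), 'eef_pos': array([ 173.81169164, -600.30872181,  404.14715038]), 'tcp_rot': array([-3.14148232e+00,  1.15031492e-03, -1.28897701e+00]), 'ft_force': array([-0.72474832,  0.52860983,  0.22111042]), 'moment': array([-0.0059761 ,  0.00761811,  0.00518363]), 'opening': 0.9999019680958394} 171.3
scene {'K': array([[515.67656648,   0.        , 319.56797352],
       [  0.        , 515.67656648, 201.27574682],
       [  0.        ,   0.        ,   1.        ]]), 'xyz': array([1366.37054198, -473.12553436,  796.5262325 ]), 'rotation': array([1.00841518, 0.00301776, 1.02540925])}
top {'K': array([[400.87610997,   0.        , 319.74168122],
       [  0.        , 400.87610997, 201.64586041],
       [  0.        ,   0.        ,   1.        ]]), 'xyz': array([ 360.65309887,   75.53551271, 1340.54696155]), 'rotation': array([ 0.08598663, -0.01498723, -1.5889777 ])}
```

View pics/scene0.png

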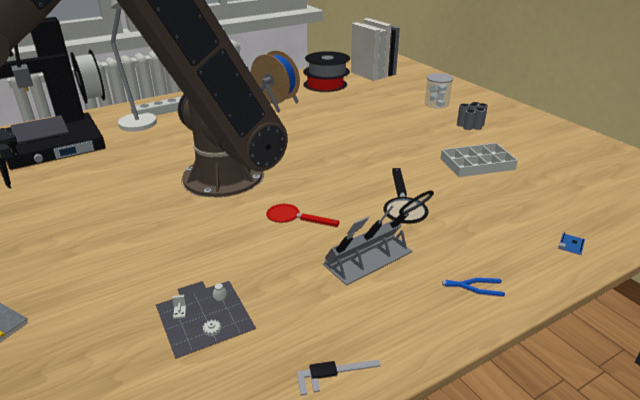

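View pics/top0.png

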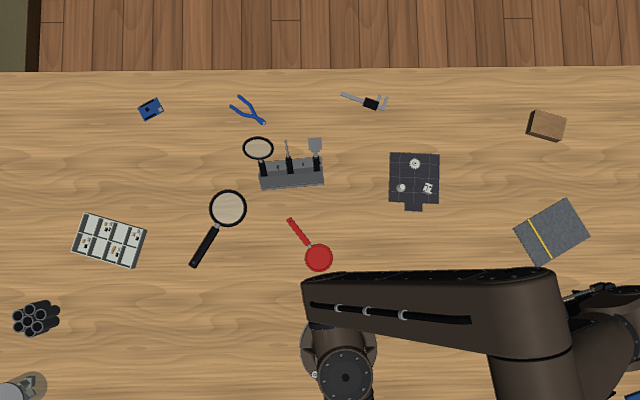

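Candidates for the magnifier, by top-view pixel:
- **(318,257), red, on the desk:** ruled out by colour.
- **(228,208), large black, on the desk:** the bigger of the two black ones, so ruled out.
- **(258,148), smaller black, in the stand's left socket:** this is my choice.

The gear is at top (415,163), the vase at (401,188) and the bracket at (428,188). Next is a close crop to check the choice.

```bash
cat > h.py <<'E'
import numpy as np, cv2
from scipy.spatial.transform import Rotation as R
from cell import *
def cam(n):
    m=camera_model(n); return m["K"],np.array(m["xyz"]),R.from_euler("xyz",m["rotation"]).as_matrix()
def ray(n,u,v):
    K,c,r=cam(n); d=np.linalg.inv(K)@[u,v,1]; d=r@(d*[1,-1,-1]); return c,d/np.linalg.norm(d)
def onz(n,u,v,z):
    c,d=ray(n,u,v); return c+d*(z-c[2])/d[2]
def proj(n,p):
    K,c,r=cam(n); q=r.T@(np.asarray(p,float)-c)*[1,-1,-1]; q=K@q; return q[:2]/q[2]
def tri(a,b):
    (c1,d1),(c2,d2)=ray("scene",*a),ray("top",*b)
    t=np.linalg.lstsq(np.c_[d1,-d2],c2-c1,rcond=None)[0]; p,q=c1+t[0]*d1,c2+t[1]*d2
    return (p+q)/2,np.linalg.norm(p-q)
E
python3 - <<'E'
from h import *
t=cv2.imread("pics/top0.png");s=cv2.imread("pics/scene0.png")
f=lambda im,x,y,w,h,k:cv2.resize(im[y:y+h,x:x+w],None,fx=k,fy=k,interpolation=cv2.INTER_CUBIC)
a=f(t,236,130,100,66,8);cv2.imwrite("pics/c1.png",a)
b=f(s,310,180,130,105,6);cv2.imwrite("pics/c2.png",b)
for p in [(0,0)]:
  print([onz("top",*q,3).round(0) for q in[(389.5,152.5),(439,154),(438.5,204),(389,203)]])
  print(onz("top",415,163,16).round(), onz("scene",211,326,12).round())
E
```

```text
[array([ 639., -186.,    3.]), array([ 631., -355.,    3.]), array([ 461., -346.,    3.]), array([ 467., -179.,    3.])]
[ 599. -268.   16.] [ 597. -271.   12.]
```

View pics/c1.png

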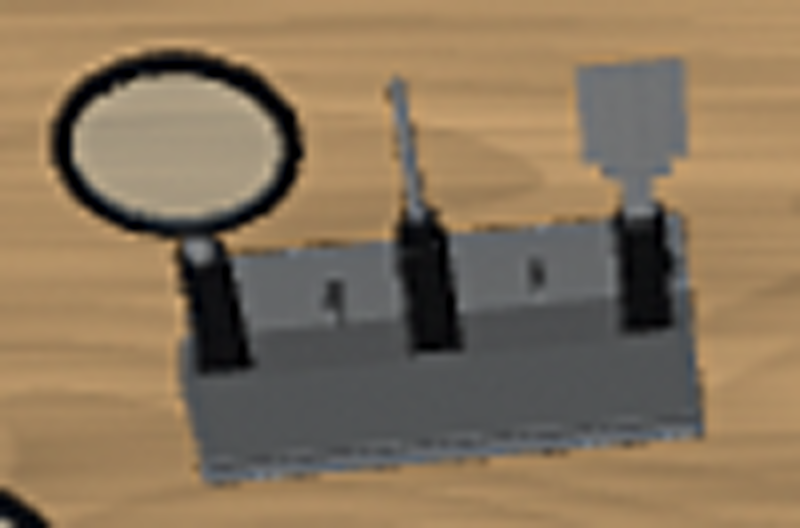

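View pics/c2.png

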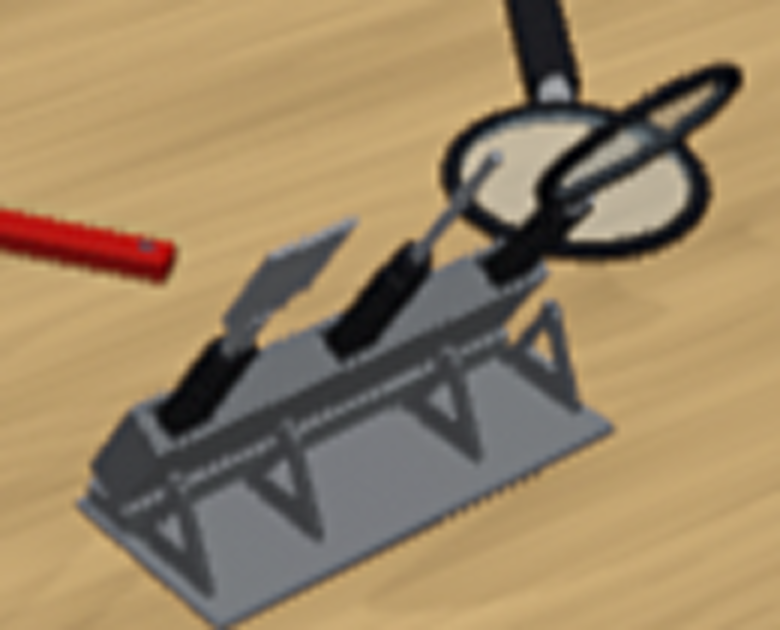

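The crop confirms it. The clear-glass black magnifier is in the left (+y) socket at top (258,148) and scene (417,203). The driver is in the middle socket and the scraper in the right one. Now measuring.

```bash
cat >> h.py <<'E'
def T(x,y): return (x+.5)/8-.5+236,(y+.5)/8-.5+130
def S(x,y): return (x+.5)/6-.5+310,(y+.5)/6-.5+180
E
python3 - <<'E'
from h import *
lc,e=tri(S(641,135),T(176,143)); print("lens",lc.round(1),e)
# rim ellipse fit in top
im=cv2.imread("pics/top0.png"); m=(im.max(2)<70).astype(np.uint8)[130:162,236:276]
cs,h=cv2.findContours(m,cv2.RETR_CCOMP,cv2.CHAIN_APPROX_NONE)
for c,hh in zip(cs,h[0]):
    if len(c)>20: print("ell",hh[3],cv2.fitEllipse(c))
b=[onz("scene",*S(*p),6) for p in[(613,430),(222,628),(80,503)]]; print("base",np.round(b,1))
f=[onz("top",*T(*p),0) for p in[(207,482),(702,435)]]; print("front",np.round(f,1))
ang=lambda v:np.degrees(np.arctan2(v[1],v[0]))
print("yaw", ang(b[0]-b[1])-90, ang(f[0]-f[1])-90, np.linalg.norm(b[0]-b[1]),np.linalg.norm(b[1]-b[2]),np.linalg.norm(f[0]-f[1]))
for n,a,t in[("mag",(0,0),(205,243)),("drv",(420,248),(418,210)),("scr",(232,345),(641,208))]:
    print(n, tri(S(*a),T(*t)) if a[0] else '', onz("top",*T(*t),117).round(1))
print("driver tip",tri(S(495,158),T(397,80)))
# gear
for n,(x,y,w,hh) in {"top":(400,152,30,23),"scene":(198,315,28,24)}.items():
    im=cv2.imread(f"pics/{n}0.png")[y:y+hh,x:x+w]; m=(im.min(2)>120).astype(np.uint8)
    k,l,st,ce=cv2.connectedComponentsWithStats(m); i=1+st[1:,4].argmax(); u,v=st[i,0]+(st[i,2]-1)/2+x,st[i,1]+(st[i,3]-1)/2+y
    print("gear",n,st[i],(u,v),onz(n,u,v,13 if n=="top" else 11).round(1))
E
```

```text
lens [625.7 236.6 162.9] 3.8807720633137026
ell -1 ((21.806955337524414, 17.996618270874023), (22.56546974182129, 29.87287139892578), 95.62860107421875)
ell 1 ((21.60421371459961, 17.988950729370117), (19.80733299255371, 27.39508628845215), 93.74408721923828)
base [[612.3 250.1   6. ]
 [629.8  43.4   6. ]
 [537.5  36.5   6. ]]
front [[519.  248.4   0. ]
 [535.5  40.2   0. ]]
yaw 4.835089129989839 4.532503254292919 207.4456655055287 92.53847608116797 208.83136834077578
mag  [597.9 233.6 117. ]
drv (array([605.75801062, 148.83168901, 130.16146613]), np.float64(4.115047012629552)) [609.6 151.4 117. ]
scr (array([607.3267558 ,  62.85142266, 118.32605737]), np.float64(5.591229386431066)) [609.1  65.2 117. ]
driver tip (array([641.55368375, 151.93972231, 189.59152326]), np.float64(4.90796591986986))
gear top [10  6 10 11 79] (np.float64(414.5), np.float64(163.0)) [ 599.8 -267.6   13. ]
gear scene [  5   5  18  14 177] (np.float64(211.5), np.float64(326.5)) [ 597.4 -270.2   11. ]
```

```bash
cat >> h.py <<'E'
G=env.grip_point_offset
def rel(pos,Rt):
    s=state(); Rc=R.from_euler("xyz",s["tcp_rot"]).as_matrix()
    print("shift cm",(Rc.T@(np.asarray(pos)-s["eef_pos"])/10).round(2),"rot deg",np.degrees(R.from_matrix(Rc.T@Rt).as_rotvec()).round(2))
def magR(lean,yaw):  # columns x,y,z of magnifier, leaning by lean deg
    return (R.from_euler("z",yaw,degrees=True)*R.from_euler("y",lean,degrees=True)).as_matrix()
def toolR(M): return np.c_[-M[:,1],-np.cross(M[:,0],M[:,1]),M[:,0]]  # z=x_mag, x=-y_mag
lens=np.array([624.5,235.5,162.5]); gear=np.array([598.6,-269.,11.])
M0=magR(32,4.7); grip=lens-80*M0[:,2]
E
python3 - <<'E'
from h import *
Rt=toolR(M0); assert abs(np.linalg.det(Rt)-1)<1e-6
print(grip,grip-G*Rt[:,2])
print("A");rel([470,-150,430],toolR(magR(90,4.7)))
E
```

```text
[582.24901194 232.02633646  94.65615231] [437.46686204 220.12307697 185.43132227]
A
shift cm [-35.02 -40.97  -2.54] rot deg [-0.    0.06 11.45]
```

>>> arm_command(
  steps=[
    [-35, -41, -2.5, 0, 0, 11.5],
    [-35, -41, -2.5, 0, 0, 11.5],
    [-35, -41, -2.5, 0, 0, 11.5],
    [-35, -41, -2.5, 0, 0, 11.5],
    [-35, -41, -2.5, 0, 0, 11.5],
    [-35, -41, -2.5, 0, 0, 11.5],
    [-35, -41, -2.5, 0, 0, 11.5],
    [-35, -41, -2.5, 0, 0, 11.5],
    [-35, -41, -2.5, 0, 0, 11.5],
    [-35, -41, -2.5, 0, 0, 11.5],
    [-35, -41, -2.5, 0, 0, 11.5],
    [-35, -41, -2.5, 0, 0, 11.5],
  ],
  jaw=6,
)

```text
t: 1.1
eef_pos: [449.2, -181.3, 428.0]
tcp_rot: [3.141, -0.0, -1.49]
ft_force: [1.7, -0.8, -0.0]
opening: 0.632
```

Run:
```python
from h import *
Rt=toolR(M0); p=grip-(G+60)*Rt[:,2]; print(p, state()["joints"])
rel(p+[20,0,170],Rt)
```

```text
[386.75507573 215.95380919 217.22647812] [-5.20013419e-01  2.64490789e-01  1.86181699e+00 -8.14136621e-05
  1.01535150e+00  9.69918058e-01]
shift cm [-39.93   1.02   4.07] rot deg [ 5.801e+01 -3.000e-02 -6.000e-02]
```

>>> arm_command(
  steps=[
    [-40, 1, 4, 58, 0, 0],
    [-40, 1, 4, 58, 0, 0],
    [-40, 1, 4, 58, 0, 0],
    [-40, 1, 4, 58, 0, 0],
    [-40, 1, 4, 58, 0, 0],
    [-40, 1, 4, 58, 0, 0],
    [-40, 1, 4, 58, 0, 0],
    [-40, 1, 4, 58, 0, 0],
    [-40, 1, 4, 58, 0, 0],
    [-40, 1, 4, 58, 0, 0],
    [-40, 1, 4, 58, 0, 0],
    [-40, 1, 4, 58, 0, 0],
  ],
)

```text
t: 2.1
eef_pos: [425.3, 83.1, 404.7]
tcp_rot: [-2.302, 0.056, -1.423]
ft_force: [0.3, 0.7, -0.4]
opening: 0.632
```

Run:
```python
from h import *
Rt=toolR(M0); p=grip-(G+60)*Rt[:,2]; print(p, state()["joints"])
rel(p+[20,0,170],Rt)
rel(p+[0,0,0],Rt)
rel(p+[0,0,80],Rt)
```

```text
[386.75507573 215.95380919 217.22647812] [ 0.01426083  0.17099354  2.16468712  1.76278236  0.13921114 -0.24213652]
shift cm [-13.29   1.78   1.76] rot deg [ 9.99  4.95 -0.29]
shift cm [-12.64  15.74  11.63] rot deg [ 9.99  4.95 -0.29]
shift cm [-13.09   9.8    6.3 ] rot deg [ 9.99  4.95 -0.29]
```

>>> arm_command(
  steps=[
    [-13, 2, 2, 10, 5, 0],
    [-13, 2, 2, 10, 5, 0],
    [-13, 2, 2, 10, 5, 0],
    [-13, 2, 2, 10, 5, 0],
    [-13, 2, 2, 10, 5, 0],
    [-13, 2, 2, 10, 5, 0],
    [-13, 2, 2, 10, 5, 0],
    [-13, 2, 2, 10, 5, 0],
  ],
)

```text
t: 2.77
eef_pos: [422.1, 149.9, 399.1]
tcp_rot: [-2.131, 0.051, -1.431]
ft_force: [-0.4, 0.0, -0.2]
opening: 0.633
```

Run:
```python
from h import *
Rt=toolR(M0); p=grip-(G+60)*Rt[:,2]; print(p, state()["joints"])
rel(p+[20,0,100],Rt)
rel(p+[0,0,0],Rt)
```

```text
[386.75507573 215.95380919 217.22647812] [ 0.1977071   0.210728    2.1728469   3.22888131  0.25463725 -1.58085399]
shift cm [-6.32  7.54  4.02] rot deg [ 0.16  4.36 -0.75]
shift cm [-6.09 17.06  7.65] rot deg [ 0.16  4.36 -0.75]
```

>>> arm_command(
  steps=[
    [-6.3, 2, 4, 0, 4.4, -0.7],
    [-6.3, 4, 4, 0, 4.4, -0.7],
    [-6.3, 7, 4, 0, 4.4, -0.7],
    [-6.3, 7.5, 4, 0, 4.4, -0.7],
    [-6.3, 7.5, 4, 0, 4.4, -0.7],
    [-6.3, 7.5, 4, 0, 4.4, -0.7],
  ],
)

```text
t: 3.27
eef_pos: [406.8, 216.0, 317.0]
tcp_rot: [-2.135, 0.0, -1.487]
ft_force: [-0.0, -0.1, 0.6]
opening: 0.628
```

Run:
```python
from h import *
Rt=toolR(M0); p=grip-(G+60)*Rt[:,2]; print(p, state()["joints"])
rel(p+[0,0,0],Rt)
rel(p+[13,0,0],Rt)
rel(p+[0,0,40],Rt)
```

```text
[386.75507573 215.95380919 217.22647812] [ 0.39010075  0.39371009  2.22642802  3.67352643  0.52525876 -1.87433347]
shift cm [-0.16  9.5   3.65] rot deg [0.34 0.11 0.06]
shift cm [-0.05  8.81  4.75] rot deg [0.34 0.11 0.06]
shift cm [-0.16  6.12  1.51] rot deg [0.34 0.11 0.06]
```

>>> arm_command(
  steps=[
    [-0.1, 3, 1.2, 0, 0, 0],
    [-0.1, 6, 2.4, 0.3, 0, 0],
    [-0.2, 9.5, 3.6, 0.3, 0, 0],
    [-0.2, 9.5, 3.6, 0.3, 0, 0],
    [-0.2, 9.5, 3.6, 0.3, 0, 0],
  ],
)

```text
t: 3.68
eef_pos: [387.5, 215.6, 218.1]
tcp_rot: [-2.13, -0.0, -1.489]
ft_force: [0.6, 0.3, 0.4]
opening: 0.636
```

Run:
```python
from h import *
Rt=toolR(M0); print(state()["joints"],state()["eef_pos"])
rel(grip-G*Rt[:,2],Rt)
for n in("scene","top"): cv2.imwrite(f"pics/{n}1.png",read_camera(n)[:,:,::-1])
t=cv2.imread("pics/top1.png");s=cv2.imread("pics/scene1.png")
f=lambda im,x,y,w,h,k:cv2.resize(im[y:y+h,x:x+w],None,fx=k,fy=k,interpolation=cv2.INTER_CUBIC)
cv2.imwrite("pics/c3.png",np.vstack([f(t,230,120,130,80,5),f(s,330,180,130,80,5)][:2])[:800])
cv2.imwrite("pics/c3.png",np.hstack([f(t,236,130,80,100,5),f(s,350,170,80,100,5)]))
tp=grip;print(proj("top",tp),proj("scene",tp))
```

```text
[ 0.40928084  0.62270304  2.33339448  3.51820331  0.83763386 -1.6513171 ] [387.52316114 215.57492343 218.1014883 ]
shift cm [-0.05  0.11  5.98] rot deg [ 0.03 -0.05 -0.  ]
[262.63322165 166.22095969] [401.30404665 218.09482162]
```

View pics/c3.png

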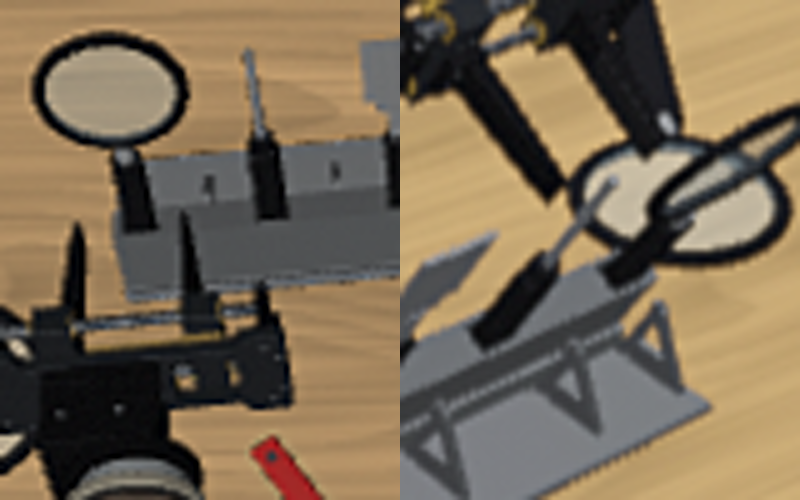

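Top view: the open fingers have their tips at crop (78,225) and (184,215), straddling the magnifier handle's line, with the handle mid at about (135,190). The driver is clear of the fingers. Checking the tip midpoint against its projection.

Run:
```python
from h import *
s=state();Rc=R.from_euler("xyz",s["tcp_rot"]).as_matrix()
for k in(-32,0,32):
  p=s["eef_pos"]+190*Rc[:,2]+k*Rc[:,0]
  a=proj("top",p);print(k,p.round(1),((a-[236,130])*5+2),"scene",((proj("scene",p)-[350,170])*5+2))
g=grip
for d in(-30,0,20,35,80): 
  a=proj("top",g+d*M0[:,2]);print(d,((a-[236,130])*5+2),"scene",((proj("scene",g+d*M0[:,2])-[350,170])*5+2)+[400,0])
```

```text
-32 [546.3 261.  121. ] [ 82.64668442 234.45666391] scene [262.79349579 146.44907743]
0 [548.9 229.1 120.9] [134.80949197 229.44410153] scene [214.9162958  167.02777023]
32 [551.5 197.2 120.8] [186.90368427 224.4381327 ] scene [165.82218195 188.12951986]
-30 [142.40669374 214.49157758] scene [631.95882933 270.55712218]
0 [135.16610826 183.10479847] scene [658.52023327 242.47410812]
20 [130.18346732 161.50584752] scene [676.81293105 223.13348554]
35 [126.36134908 144.93757668] scene [690.85295602 208.28915654]
80 [114.4336554   93.23293373] scene [734.71206374 161.91751364]
```

>>> arm_command(
  steps=[
    [-0.1, 0, 1.5, 0, 0, 0],
    [-0.2, 0.1, 3, 0, 0, 0],
    [-0.2, 0.1, 4.5, 0, 0, 0],
    [-0.2, 0.1, 5.8, 0, 0, 0],
    [-0.2, 0.1, 5.8, 0, 0, 0],
    [-0.2, 0.1, 5.8, 0, 0, 0],
  ],
)

```text
t: 4.28
eef_pos: [435.4, 221.8, 187.5]
tcp_rot: [-2.126, 0.001, -1.489]
ft_force: [-0.1, 0.3, 0.1]
opening: 0.631
```

Run:
```python
from h import *
Rt=toolR(M0); print(state()["joints"],state()["eef_pos"],state()["ft_force"])
rel(grip-G*Rt[:,2],Rt)
for n in("scene","top"): cv2.imwrite(f"pics/{n}2.png",read_camera(n)[:,:,::-1])
t=cv2.imread("pics/top2.png");s=cv2.imread("pics/scene2.png")
f=lambda im,x,y,w,h,k:cv2.resize(im[y:y+h,x:x+w],None,fx=k,fy=k,interpolation=cv2.INTER_CUBIC)
cv2.imwrite("pics/c4.png",np.hstack([f(t,240,130,50,70,8),f(s,370,180,50,70,8)]))
```

```text
[ 0.3774793   0.70897495  2.2360335   3.48345971  0.82905947 -1.6464089 ] [435.44480486 221.80044164 187.51529422] [-0.11895769  0.27158015  0.05731252]
shift cm [0.18 0.08 0.27] rot deg [-0.2   0.02 -0.08]
```

View pics/c4.png

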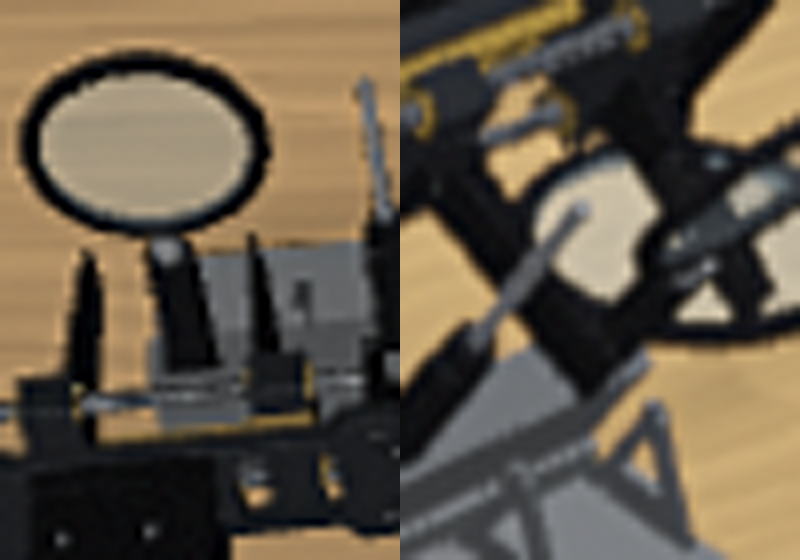

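Top view: the fingers (tips at crop (90,245) and (253,235)) straddle the handle (axis about (178,300)). The handle sits about 2 mm to the right of mid, so I shift +0.2 cm in tool x and then close.

>>> arm_command(
  steps=[
    [0.2, 0.1, 0.2, 0, 0, 0],
    [0.2, 0.1, 0.2, 0, 0, 0],
    [0.2, 0.1, 0.2, 0, 0, 0],
  ],
)

```text
t: 4.63
eef_pos: [436.2, 220.0, 185.0]
tcp_rot: [-2.127, 0.001, -1.488]
ft_force: [-0.3, -0.0, -0.5]
opening: 0.634
```

>>> arm_command(
  steps=[
    [0, 0, 0, 0, 0, 0],
    [0, 0, 0, 0, 0, 0],
    [0, 0, 0, 0, 0, 0],
    [0, 0, 0, 0, 0, 0],
    [0, 0, 0, 0, 0, 0],
    [0, 0, 0, 0, 0, 0],
    [0, 0, 0, 0, 0, 0],
    [0, 0, 0, 0, 0, 0],
  ],
  jaw=0,
)

```text
t: 5.3
eef_pos: [436.3, 220.1, 184.9]
tcp_rot: [-2.127, 0.001, -1.488]
ft_force: [-1.1, 1.3, 0.2]
opening: 0.206
```

The grip is firm: opening 19.6 mm against the 20 mm handle, with low force. Drawing it out along the handle.

>>> arm_command(
  steps=[
    [0, -0.4, 0, 0, 0, 0],
    [0, -0.9, 0, 0, 0, 0],
    [0, -1.5, -0.05, 0, 0, 0],
    [0, -2.1, -0.05, 0, 0, 0],
    [0, -2.7, -0.1, 0, 0, 0],
    [0, -3.3, -0.1, 0, 0, 0],
  ],
)

```text
t: 5.8
eef_pos: [453.2, 221.4, 214.2]
tcp_rot: [-2.127, 0.001, -1.489]
ft_force: [1.0, 0.1, -1.8]
opening: 0.211
```

Run:
```python
from h import *
s=state();print(s["joints"].round(2),s["eef_pos"],s["ft_force"],s["moment"],s["opening"])
```

```text
[ 0.36  0.65  2.19  3.5   0.73 -1.69] [453.19771319 221.42243465 214.23462088] [ 0.95758832  0.09122612 -1.818647  ] [-0.05309281  0.65606964  0.03577963] 0.2105602211335553
```

>>> arm_command(
  steps=[
    [0, -0.8, 0, 0, 0, 0],
    [0, -1.6, -0.05, 0, 0, 0],
    [0, -2.4, -0.1, 0, 0, 0],
    [0, -3.2, -0.1, 0, 0, 0],
    [0, -4.5, -0.1, 0, 0, 0],
    [0, -6, -0.2, 0, 0, 0],
    [0, -8, -0.3, 0, 0, 0],
    [0, -10, -0.4, 0, 0, 0],
    [0, -12, -0.5, 0, 0, 0],
    [0, -12, -0.5, 0, 0, 0],
  ],
)

```text
t: 6.63
eef_pos: [513.4, 226.3, 321.7]
tcp_rot: [-2.12, 0.002, -1.489]
ft_force: [-0.5, 0.3, -0.5]
opening: 0.211
```

Run:
```python
from h import *
s=state();print(s["joints"].round(2),s["eef_pos"],s["ft_force"],s["moment"],s["opening"])
for n in("scene","top"): cv2.imwrite(f"pics/{n}3.png",read_camera(n)[:,:,::-1])
s=cv2.imread("pics/scene3.png");t=cv2.imread("pics/top3.png")
f=lambda im,x,y,w,h,k:cv2.resize(im[y:y+h,x:x+w],None,fx=k,fy=k,interpolation=cv2.INTER_CUBIC)
cv2.imwrite("pics/c5.png",np.hstack([f(t,220,90,110,150,3.6),f(s,330,130,110,150,3.6)]))
rel([430,60,400],toolR(magR(90,-6)))
```

```text
[ 0.33  0.49  2.    3.69  0.4  -1.95] [513.38624465 226.33938596 321.65132122] [-0.52482853  0.31411267 -0.52998719] [-0.05349229  0.53763109 -0.00832914] 0.21076361689175932
shift cm [ 15.87  -1.96 -12.38] rot deg [-57.99   5.51   9.73]
```

View pics/c5.png

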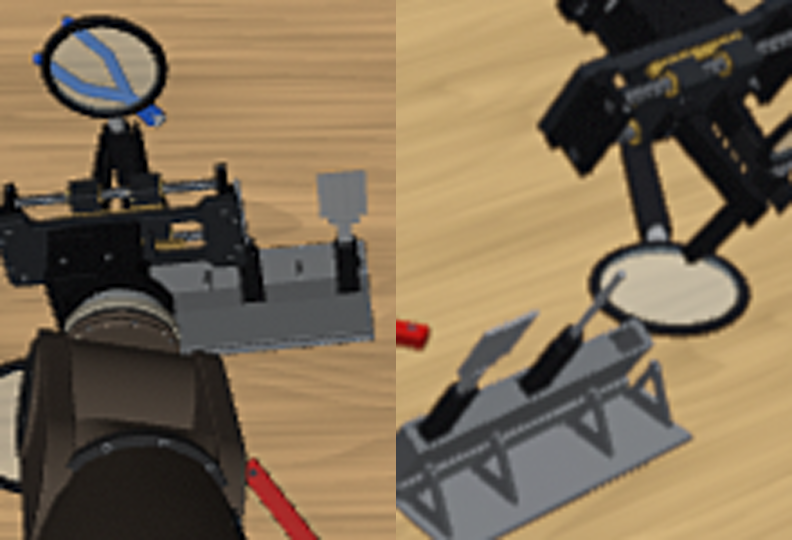

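The magnifier is out and firmly held: lens at crop (105,65) in the top view, with the driver and scraper still in the stand. Next I turn it level while high.

Run:
```python
from h import *
rel([560,190,450],toolR(magR(90,-2)))
```

```text
shift cm [  3.97 -13.59  -3.09] rot deg [-58.1    3.48   6.08]
```

>>> arm_command(
  steps=[
    [0.3, -1.1, -0.3, -5, 0.3, 0.5],
    [0.7, -2.3, -0.5, -10, 0.6, 1],
    [1, -3.4, -0.8, -15, 0.9, 1.5],
    [1.3, -4.5, -1, -20, 1.2, 2],
    [1.7, -5.7, -1.3, -25, 1.5, 2.5],
    [2, -6.8, -1.5, -30, 1.8, 3],
    [2.3, -8, -1.8, -35, 2.1, 3.5],
    [2.7, -9, -2, -40, 2.4, 4],
    [3, -10.2, -2.3, -45, 2.7, 4.6],
    [3.3, -11.3, -2.6, -50, 3, 5.1],
    [3.7, -12.5, -2.8, -54, 3.2, 5.6],
    [4, -13.6, -3.1, -58, 3.5, 6],
  ],
)

```text
t: 7.73
eef_pos: [423.8, 107.5, 226.7]
tcp_rot: [-2.753, -0.048, -1.503]
ft_force: [0.3, 0.0, -1.2]
opening: 0.208
```

Run:
```python
from h import *
s=state();print(s["joints"].round(2),s["eef_pos"],s["ft_force"],s["moment"],s["opening"])
rel([560,190,450],toolR(magR(90,-2)))
rel([540,-60,440],toolR(magR(90,-15)))
```

```text
[ 0.11  0.53  2.25  4.27  0.07 -2.68] [423.81413178 107.50730324 226.70971718] [ 0.34835231  0.00578587 -1.20082199] [ 0.02611206  0.34543996 -0.01743785] 0.2082512963314395
shift cm [ -6.21 -21.68 -15.6 ] rot deg [-22.41  -1.59   6.36]
shift cm [ 18.51 -17.43 -14.96] rot deg [-22.54   0.96  19.19]
```

The wrist ran into its joint limits (q4, q5, q6) and the tool drifted off the commanded path. I look before going on.

Run:
```python
from h import *
for n in("scene","top"): cv2.imwrite(f"pics/{n}4.png",read_camera(n)[:,:,::-1])
s=cv2.imread("pics/scene4.png");t=cv2.imread("pics/top4.png")
f=lambda im,x,y,w,h,k:cv2.resize(im[y:y+h,x:x+w],None,fx=k,fy=k,interpolation=cv2.INTER_CUBIC)
cv2.imwrite("pics/c6.png",np.hstack([f(t,230,110,110,150,3.6),f(s,310,150,110,150,3.6)]))
st=state();Rc=R.from_euler("xyz",st["tcp_rot"]).as_matrix();g=st["eef_pos"]+G*Rc[:,2]
print("grip",g,"lens",g-80*Rc[:,1],"foot",g+85*Rc[:,1], "stand origin",lens-M0[:,2]*165)
```

```text
grip [487.66264436 103.93490443  67.35939487] lens [561.52209547 110.40571846  97.40785651] foot [409.18697755  97.05966452  35.43290437] stand origin [537.35733713 228.33556896  22.57206413]
```

View pics/c6.png

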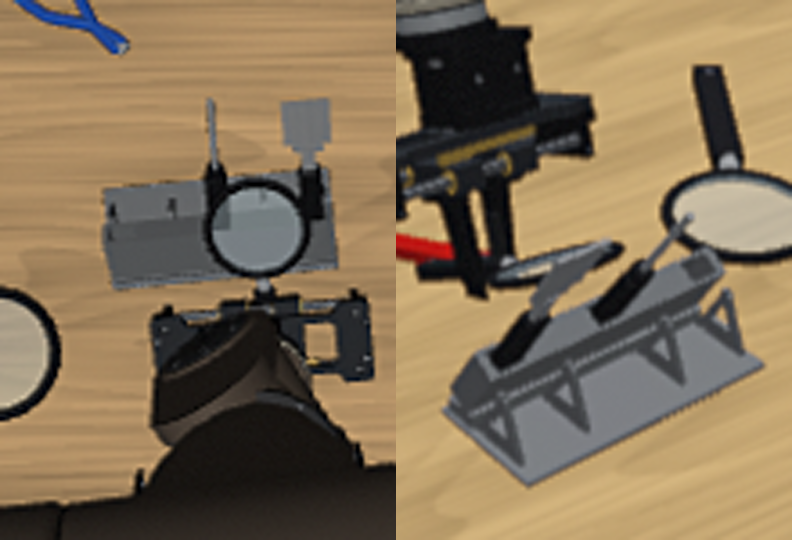

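The lens hangs free above the robot side of the stand, at top crop (258,228). It isn't touching anything (force about 0), and both tools are unmoved. I back out by going up with the tool pitched up again, so that q4 comes back from its stop.

Run:
```python
from h import *
p=state()["eef_pos"]
for d,l in(([-10,0,50],50),([-10,0,110],35),([0,0,170],30)): rel(p+d,toolR(magR(l,4)))
```

```text
shift cm [ 0.17 -0.95 -5.01] rot deg [17.91 -2.44  1.33]
shift cm [  0.46  -3.21 -10.56] rot deg [32.91 -2.27  1.66]
shift cm [  0.82  -6.39 -15.73] rot deg [37.91 -2.21  1.76]
```

>>> arm_command(
  steps=[
    [0, -0.2, -1.2, 4, -0.5, 0.3],
    [0.1, -0.5, -2.5, 9, -1.2, 0.6],
    [0.1, -0.7, -3.7, 13, -1.8, 1],
    [0.2, -1, -5, 18, -2.4, 1.3],
    [0.2, -1, -5, 18, -2.4, 1.3],
    [0.2, -1, -5, 18, -2.4, 1.3],
  ],
)

```text
t: 8.33
eef_pos: [415.2, 108.0, 279.0]
tcp_rot: [-2.429, 0.003, -1.498]
ft_force: [0.3, -0.3, -1.2]
opening: 0.21
```

```bash
cat >> h.py <<'E'
def show():
    st=state();Rc=R.from_euler("xyz",st["tcp_rot"]).as_matrix();g=st["eef_pos"]+G*Rc[:,2]
    print(st["t"],st["joints"].round(2),st["eef_pos"].round(0),st["ft_force"].round(1),"open",st["opening"].round(3)); z=Rc[:,2]
    print("lean",90+np.degrees(np.arcsin(Rc[2,1])),"toolaz",np.degrees(np.arctan2(-Rc[1,1],-Rc[0,1])),"grip",g.round(0),"lens",(g-80*Rc[:,1]).round(0),"foot",(g+85*Rc[:,1]).round(0))
E
python3 - <<'E'
from h import *
show()
rel([430,115,400],toolR(magR(32,4)))
E
```

```text
Traceback (most recent call last):
  File "h.py", line 29, in show
    print(st["t"],st["joints"].round(2),st["eef_pos"].round(0),st["ft_force"].round(1),"open",st["opening"].round(3)); z=Rc[:,2]
                                                                                              ^^^^^^^^^^^^^^^^^^^
AttributeError: 'float' object has no attribute 'round'
```

```bash
sed -i 's/st\["opening"\].round(3)/round(st["opening"],3)/; s/st\["t"\],/round(st["t"],2),/' h.py
python3 - <<'E'
from h import *
show()
rel([430,115,400],toolR(magR(32,4)))
rel([430,115,430],toolR(magR(32,35)))
E
```

```text
8.33 [ 0.1   0.42  2.29  3.21  0.29 -1.61] [415. 108. 279.] [ 0.3 -0.3 -1.2] open 0.21
lean 49.14738657018005 toolaz 4.056704613031634 grip [527. 116. 149.] lens [587. 121. 202.] foot [463. 112.  94.]
shift cm [-0.62 -9.08 -8.15] rot deg [1.715e+01 2.400e-01 1.000e-02]
shift cm [ -0.63 -11.04 -10.42] rot deg [ 16.69 -23.4  -20.23]
```

>>> arm_command(
  steps=[
    [0, -2, -2, 3, 0, 0],
    [-0.1, -4, -3.5, 6, -2, -2],
    [-0.2, -6, -5.5, 9, -6, -5],
    [-0.3, -8, -7.5, 12, -10, -8],
    [-0.4, -9.5, -9, 15, -15, -12],
    [-0.6, -11, -10.4, 16.7, -19, -16],
    [-0.6, -11, -10.4, 16.7, -23.4, -20.2],
    [-0.6, -11, -10.4, 16.7, -23.4, -20.2],
    [-0.6, -11, -10.4, 16.7, -23.4, -20.2],
  ],
)

```text
t: 9.08
eef_pos: [430.8, 115.1, 427.8]
tcp_rot: [-2.157, 0.013, -1.076]
ft_force: [0.5, 0.4, -1.2]
opening: 0.208
```

Run:
```python
from h import *
show()
rel([430,100,450],toolR(magR(60,35)))
rel([450,90,450],toolR(magR(90,35)))
```

```text
9.08 [ 0.04  0.16  2.13  1.77  0.39 -0.47] [431. 115. 428.] [ 0.5  0.4 -1.2] open 0.208
lean 33.568591349269845 toolaz 27.156556709792405 grip [556. 184. 333.] lens [595. 204. 400.] foot [514. 163. 262.]
shift cm [ 1.27 -1.43 -1.9 ] rot deg [-26.45  -4.05  -5.44]
shift cm [ 3.09 -2.16 -0.84] rot deg [-56.42  -2.58  -6.51]
```

q4 is now passing π/2 as wanted. Pitching down.

>>> arm_command(
  steps=[
    [0.2, -0.2, -0.1, -5, -0.5, -1],
    [0.5, -0.4, -0.2, -10, -1, -2],
    [0.8, -0.6, -0.3, -15, -1.3, -3],
    [1, -0.8, -0.4, -20, -1.6, -4],
    [1.3, -1, -0.5, -25, -1.8, -5],
    [1.6, -1.2, -0.6, -30, -2, -5.5],
    [1.9, -1.4, -0.6, -35, -2.2, -6],
    [2.2, -1.6, -0.7, -40, -2.4, -6.5],
    [2.5, -1.8, -0.7, -45, -2.5, -6.5],
    [2.8, -2, -0.8, -50, -2.6, -6.5],
    [3.1, -2.2, -0.8, -56.4, -2.6, -6.5],
    [3.1, -2.2, -0.8, -56.4, -2.6, -6.5],
  ],
)

```text
t: 10.08
eef_pos: [451.0, 89.6, 449.4]
tcp_rot: [3.133, -0.001, -0.964]
ft_force: [-0.7, 0.7, -0.8]
opening: 0.209
```

Run:
```python
from h import *
show()
rel([500,-120,430],toolR(magR(90,0)))
```

```text
10.08 [ 0.05  0.2   1.88 -0.01  1.06  1.02] [451.  90. 449.] [-0.7  0.7 -0.8] open 0.209
lean 90.49372321028653 toolaz 34.74494352198581 grip [450.  89. 278.] lens [516. 134. 277.] foot [380.  40. 279.]
shift cm [20.01  7.9   2.03] rot deg [ 0.47 -0.19 34.74]
```

>>> arm_command(
  steps=[
    [2, 0.8, 0.2, 0, 0, 3],
    [4, 1.6, 0.4, 0, 0, 6],
    [6, 2.4, 0.6, 0, 0, 9],
    [8, 3.2, 0.8, 0, 0, 12],
    [10, 4, 1, 0, 0, 16],
    [12, 4.7, 1.2, 0, 0, 20],
    [14, 5.5, 1.4, 0, 0, 24],
    [16, 6.3, 1.6, 0, 0, 28],
    [18, 7.1, 1.8, 0, 0, 31],
    [20, 7.9, 2, 0.4, 0, 34.7],
    [20, 7.9, 2, 0.5, -0.2, 34.7],
  ],
)

```text
t: 11.0
eef_pos: [500.4, -122.1, 428.6]
tcp_rot: [-3.135, 0.006, -1.575]
ft_force: [0.1, 0.2, -1.4]
opening: 0.211
```

Run:
```python
from h import *
show()
M=magR(90,-20); L=np.array([gear[0],gear[1],103.]);g=L-80*M[:,2]
rel(g+[0,0,G+90],toolR(M)); rel(g+[0,0,G],toolR(M))
```

```text
11.0 [-0.37  0.31  1.79  0.01  1.04  1.2 ] [ 500. -122.  429.] [ 0.1  0.2 -1.4] open 0.211
lean 89.64274900366787 toolaz -0.25310116054952453 grip [ 501. -121.  257.] lens [ 581. -122.  258.] foot [ 416. -121.  257.]
shift cm [11.98 -2.31  6.37] rot deg [-0.3   0.38 19.75]
shift cm [12.03 -2.26 15.37] rot deg [-0.3   0.38 19.75]
```

>>> arm_command(
  steps=[
    [2, -0.4, 1, 0, 0, 3.5],
    [4, -0.8, 2, 0, 0.1, 7],
    [6, -1.2, 3, -0.1, 0.2, 10],
    [8, -1.6, 4, -0.2, 0.2, 13],
    [10, -2, 5, -0.3, 0.3, 16.5],
    [12, -2.3, 6.4, -0.3, 0.4, 19.8],
    [12, -2.3, 6.4, -0.3, 0.4, 19.8],
    [12, -2.3, 6.4, -0.3, 0.4, 19.8],
    [12, -2.3, 6.4, -0.3, 0.4, 19.8],
  ],
)

```text
t: 11.75
eef_pos: [523.5, -238.5, 364.9]
tcp_rot: [-3.141, 0.001, -1.914]
ft_force: [-0.1, 0.1, -0.6]
opening: 0.206
```

Run:
```python
from h import *
show()
for n in("scene","top"): cv2.imwrite(f"pics/{n}5.png",read_camera(n)[:,:,::-1])
s=cv2.imread("pics/scene5.png");t=cv2.imread("pics/top5.png")
f=lambda im,x,y,w,h,k:cv2.resize(im[y:y+h,x:x+w],None,fx=k,fy=k,interpolation=cv2.INTER_CUBIC)
cv2.imwrite("pics/c7.png",np.hstack([f(t,380,135,80,100,5),f(s,150,220,80,100,5)]))
```

```text
11.75 [-0.54  0.46  1.73  0.    0.95  1.37] [ 523. -238.  365.] [-0.1  0.1 -0.6] open 0.206
lean 89.97944636015532 toolaz -19.63775664932274 grip [ 524. -238.  194.] lens [ 599. -265.  194.] foot [ 444. -210.  194.]
```

View pics/c7.png

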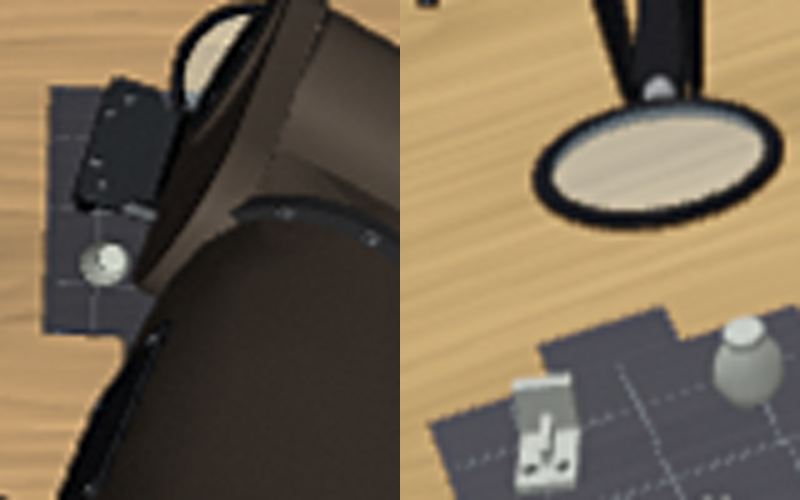

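View c7: the lens in the scene is at crop (657,162) and looks close to level but slightly tilted (right side higher). The arm hides it from the top camera. The bracket and vase are in place, and the gear is below the crop. Measuring the tilt from the rim's inner and outer ellipses.

```bash
cat >> h.py <<'E'
def ells(n,fn,x,y,w,h,k=4,th=85):
    im=cv2.imread(fn)[y:y+h,x:x+w]; im=cv2.resize(im,None,fx=k,fy=k,interpolation=cv2.INTER_CUBIC)
    m=(im.max(2)<th).astype(np.uint8); cs,hi=cv2.findContours(m,cv2.RETR_CCOMP,cv2.CHAIN_APPROX_NONE)
    i=max((i for i in range(len(cs)) if hi[0][i][3]>=0),key=lambda i:cv2.contourArea(cs[i])); ci=cs[i][:,0,:]; co=cs[hi[0][i][3]][:,0,:]
    (cx,cy),(a,b),t=cv2.fitEllipse(cv2.convexHull(ci)); c=np.array([cx,cy])
    d=co-c; r=np.radians(t); q=np.c_[d@[np.cos(r),np.sin(r)]/a,d@[-np.sin(r),np.cos(r)]/b]*2
    n_=np.hypot(*q.T); co=co[(n_<1.45)&(d[:,1]>-0.1*a)]   # lower half: no handle
    co=np.vstack([co]); 
    out=[]
    for c_ in (cv2.convexHull(ci)[:,0,:],co):
        (u,v),(a,b),t=cv2.fitEllipse(c_); out.append(((u+.5)/k-.5+x,(v+.5)/k-.5+y,a/k,b/k,t))
    return out
def circ(n,c,normal,rad):
    normal=np.asarray(normal,float);normal/=np.linalg.norm(normal);a=np.cross(normal,[0,1,0]);a/=np.linalg.norm(a);b=np.cross(normal,a)
    P=np.float32([proj(n,c+rad*(np.cos(t)*a+np.sin(t)*b)) for t in np.linspace(0,2*np.pi,60)[:-1]])
    (u,v),(a,b),t=cv2.fitEllipse(P*10); return np.array([u/10,v/10,a/10,b/10,t])
E
python3 - <<'E'
from h import *
e=ells("scene","pics/scene5.png",172,230,62,42)
for q in e: print(np.round(q,2))
L=np.array([599,-265,194.])
for nm,nn in(("level",[0,0,1]),("x+2deg",[.035,0,1]),("y+2deg",[0,.035,1])):
  print(nm,[circ("scene",L,nn,r).round(2) for r in(40,45.5)])
E
```

```text
[201.2  251.5   20.63  43.57  80.54]
[201.22 252.18  25.09  50.37  80.24]
level [array([203.12, 256.57,  25.83,  43.86,  79.71]), array([203.08, 256.71,  29.39,  49.9 ,  79.71])]
x+2deg [array([203.11, 256.58,  26.96,  43.85,  80.28]), array([203.07, 256.72,  30.68,  49.89,  80.27])]
y+2deg [array([203.1 , 256.56,  25.52,  43.83,  82.02]), array([203.05, 256.7 ,  29.04,  49.87,  82.01])]
```

The two ellipses agree with the centre shift. The lens end sits about 7.7° high: the magnifier pitched in the pads about the jaw axis, with no roll. I compensate with the tool and then measure again.

```bash
cat >> h.py <<'E'
gear=np.array([599.5,-267.3,11.])
def goal(tau,yaw,L):  # tool pose for level lens at L, mag pitched tau deg lens-up in the tool
    Rt=toolR(magR(90,yaw))@R.from_euler("x",-tau,degrees=True).as_matrix()
    return np.asarray(L)-80*magR(90,yaw)[:,2]-G*Rt[:,2],Rt
E
python3 - <<'E'
from h import *
st=state();Rc=R.from_euler("xyz",st["tcp_rot"]).as_matrix();g=st["eef_pos"]+G*Rc[:,2]
for tau in(6,7.7,9):
  t=np.radians(tau);z=Rc@[0,-np.cos(t),-np.sin(t)];x=Rc@[0,-np.sin(t),np.cos(t)]
  L=g+80*z; a,b=circ("scene",L,-x,40),circ("scene",L,-x,45.5); print(tau,L.round(1),((a+b)/2).round(2),((a+b)[2]/(a+b)[3]).round(3))
rel(*goal(7.7,-20,[gear[0],gear[1],150]))
E
```

```text
6 [ 598.8 -264.9  202.7] [202.51 252.85  23.42  47.09  80.5 ] 0.497
7.7 [ 598.5 -264.8  205. ] [202.34 251.74  22.18  47.14  80.71] 0.47
9 [ 598.3 -264.7  206.8] [202.22 250.87  21.21  47.18  80.86] 0.45
shift cm [ 0.15 -2.42  4.58] rot deg [-7.8   0.02  0.39]
```

>>> arm_command(
  steps=[
    [0.1, -0.8, 1.5, -2.5, 0, 0.2],
    [0.1, -1.6, 3, -5, 0, 0.3],
    [0.1, -2.3, 4.6, -7, 0, 0.4],
    [0.1, -2.3, 4.6, -7, 0, 0.4],
    [0.1, -2.3, 4.6, -7, 0, 0.4],
    [0.1, -2.3, 4.6, -7, 0, 0.4],
    [0.1, -2.3, 4.6, -7, 0, 0.4],
  ],
)

```text
t: 12.43
eef_pos: [544.8, -247.6, 320.3]
tcp_rot: [3.023, 0.0, -1.921]
ft_force: [0.4, -0.3, -0.7]
opening: 0.21
```

```bash
cat > meas.py <<'E'
from h import *
import sys
fn=f"pics/scene{sys.argv[1]}.png"; show()
cv2.imwrite(fn,read_camera("scene")[:,:,::-1])
st=state();Rc=R.from_euler("xyz",st["tcp_rot"]).as_matrix();g=st["eef_pos"]+G*Rc[:,2]
for tau in(5,7,9):
  t=np.radians(tau);z=Rc@[0,-np.cos(t),-np.sin(t)];x=Rc@[0,-np.sin(t),np.cos(t)]
  L=g+80*z; a,b=circ("scene",L,-x,40),circ("scene",L,-x,45.5); print(tau,L.round(1),((a+b)/2).round(2),((a+b)[2]/(a+b)[3]).round(3))
  if tau==7: u,v=a[:2]; print("level pred",((circ("scene",L,[0,0,1],40)+circ("scene",L,[0,0,1],45.5))/2).round(2))
e=np.array(ells("scene",fn,int(u)-33,int(v)-24,66,46)); print(e.round(2)); m=e.mean(0); print("obs",m.round(2),(m[2]/m[3]).round(3))
E
python3 meas.py 6
```

```text
12.43 [-0.53  0.56  1.69 -0.03  1.01  1.4 ] [ 545. -248.  320.] [ 0.4 -0.3 -0.7] open 0.21
lean 96.77191866745937 toolaz -20.09030427008381 grip [ 526. -241.  150.] lens [ 600. -268.  141.] foot [ 447. -212.  160.]
5 [ 600.9 -268.2  147.6] [204.86 276.76  29.45  45.89  78.36] 0.642
7 [ 600.9 -268.2  150.4] [204.68 275.64  28.23  45.95  78.77] 0.614
level pred [204.68 275.64  28.36  45.95  78.74]
9 [ 600.8 -268.1  153.2] [204.5  274.49  26.96  46.01  79.14] 0.586
[[203.64 274.94  25.81  42.66  78.94]
 [203.91 275.03  33.65  49.78  73.35]]
obs [203.78 274.98  29.73  46.22  76.15] 0.643
```

Run:
```python
from h import *
rel(*goal(6.7,-20,[599,-268.5,103]))
```

```text
shift cm [ 0.1  -0.37  4.7 ] rot deg [ 0.08  0.02 -0.1 ]
```

>>> arm_command(
  steps=[
    [0, -0.1, 1, 0, 0, 0],
    [0.1, -0.2, 2, 0, 0, 0],
    [0.1, -0.2, 3, 0, 0, 0],
    [0.1, -0.3, 4, 0, 0, 0],
    [0.1, -0.4, 4.4, 0, 0, 0],
    [0.1, -0.4, 4.7, 0, 0, 0],
    [0.1, -0.4, 4.7, 0, 0, 0],
    [0.1, -0.4, 4.7, 0, 0, 0],
    [0.1, -0.4, 4.7, 0, 0, 0],
    [0.1, -0.4, 4.7, 0, 0, 0],
    [0.1, -0.4, 4.7, 0, 0, 0],
    [0.1, -0.4, 4.7, 0, 0, 0],
  ],
)

```text
t: 13.48
eef_pos: [543.1, -248.3, 272.1]
tcp_rot: [3.022, 0.0, -1.922]
ft_force: [0.7, 0.7, -1.4]
opening: 0.204
```

```bash
python3 meas.py 7
python3 - <<'E'
from h import *
print("want lens px scene",proj("scene",[597.4,-270.2,103]),proj("scene",[599.5,-267.3,103]))
cv2.imwrite("pics/top7.png",read_camera("top")[:,:,::-1])
s=cv2.imread("pics/scene7.png");t=cv2.imread("pics/top7.png")
f=lambda im,x,y,w,h,k:cv2.resize(im[y:y+h,x:x+w],None,fx=k,fy=k,interpolation=cv2.INTER_CUBIC)
cv2.imwrite("pics/c8.png",np.hstack([f(t,360,130,110,150,3.6),f(s,150,210,110,150,3.6)]))
E
```

```text
13.48 [-0.54  0.62  1.73 -0.03  0.91  1.4 ] [ 543. -248.  272.] [ 0.7  0.7 -1.4] open 0.204
lean 96.8768792377226 toolaz -20.11772671943375 grip [ 524. -241.  102.] lens [ 598. -268.   92.] foot [ 445. -212.  112.]
5 [ 598.9 -268.6   99.3] [207.27 295.09  29.94  44.7   77.26] 0.67
7 [ 598.9 -268.6  102.1] [207.1  294.03  28.79  44.76  77.75] 0.643
level pred [207.1  294.03  28.86  44.76  77.75]
9 [ 598.9 -268.6  104.9] [206.92 292.94  27.6   44.82  78.19] 0.616
[[206.04 293.3   26.23  41.4   77.73]
 [206.35 293.6   34.16  49.57  75.8 ]]
obs [206.2  293.45  30.19  45.49  76.76] 0.664
want lens px scene [206.14903169 293.00971963] [207.93374678 293.10666983]
```

View pics/c8.png

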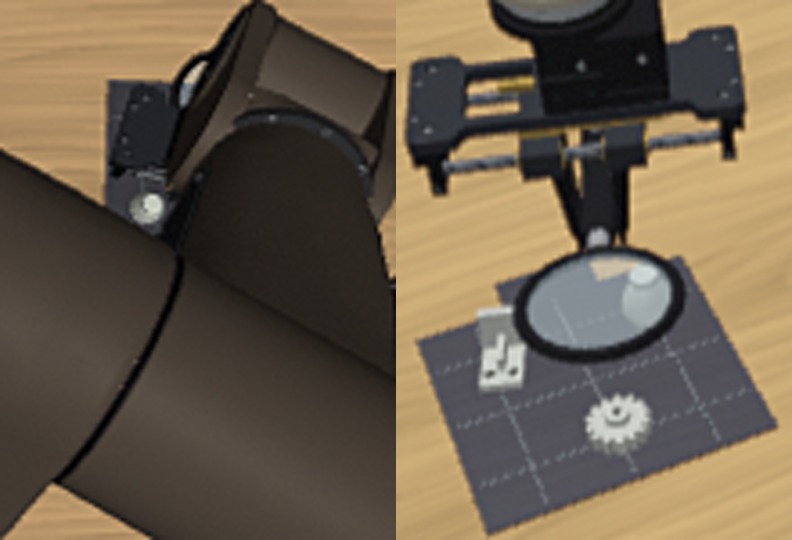

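View c8: the gear is at scene crop (617,423). The lens is held above it, with its centre at scene pixel (206.2,293.4) against the wanted (206–208,293). The prints are undisturbed. One short hold to check it stays steady, then I hand in.

>>> arm_command(
  steps=[
    [0, 0, 0, 0, 0, 0],
    [0, 0, 0, 0, 0, 0],
    [0, 0, 0, 0, 0, 0],
    [0, 0, 0, 0, 0, 0],
    [0, 0, 0, 0, 0, 0],
    [0, 0, 0, 0, 0, 0],
    [0, 0, 0, 0, 0, 0],
    [0, 0, 0, 0, 0, 0],
    [0, 0, 0, 0, 0, 0],
    [0, 0, 0, 0, 0, 0],
    [0, 0, 0, 0, 0, 0],
    [0, 0, 0, 0, 0, 0],
  ],
)

```text
t: 14.58
eef_pos: [543.0, -248.3, 271.8]
tcp_rot: [3.021, 0.0, -1.922]
ft_force: [0.0, -0.7, -0.4]
opening: 0.207
```

```bash
python3 meas.py 8 && python3 -c "
from cell import *
print(job_done())"
```

```text
14.58 [-0.54  0.62  1.73 -0.03  0.91  1.4 ] [ 543. -248.  272.] [ 0.  -0.7 -0.4] open 0.207
lean 96.90504072447527 toolaz -20.113150384160505 grip [ 524. -241.  102.] lens [ 598. -268.   92.] foot [ 444. -212.  112.]
5 [ 598.8 -268.6   99.1] [207.27 295.16  29.95  44.69  77.24] 0.67
7 [ 598.9 -268.6  101.9] [207.09 294.1   28.8   44.75  77.73] 0.644
level pred [207.09 294.1   28.86  44.75  77.74]
9 [ 598.8 -268.6  104.7] [206.92 293.01  27.61  44.81  78.18] 0.616
[[206.04 293.38  26.25  41.35  77.71]
 [206.46 293.44  34.67  49.79  74.5 ]]
obs [206.25 293.41  30.46  45.57  76.1 ] 0.668
the job is handed in; nothing more can be done
None
```

I drew the smaller black magnifier out of the stand's left socket and am holding it over the gear, and I handed the job in at about 14.6 s. The other tools and all three prints showed no movement in the pictures.

**Last checks**
- **Position:** the lens centre is at about (599, −269, 102) mm, roughly 99 mm above the plate. In the scene view it is within about 2 px (roughly 4 mm) of the gear's axis.
- **Steadiness:** the lens did not move over a one-second hold. The grip opening stayed at about 20 mm and forces were under 2 N.
- **Level:** the inner rim ellipse shows it level to about 1°.

**What disagreed or went wrong**
- **Wrist limits:** while I was levelling the magnifier, the wrist ran into its joint limits and the arm dropped low over the stand. I saw no contact and the forces stayed near zero; I backed out upward and took another path.
- **Tilt in the grip:** the magnifier had pitched about 7° in the pads, so I tilted the gripper to compensate.
- **Measurements:** the outer rim ellipse was noisy against the dark plate and suggested about 2° of tilt. The two cameras differ by about 3 mm on the gear's position.
- **Top view:** the arm blocks the top camera's view of the lens, so I could not look straight down through it.

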